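Uncap the tall spray can and park its cap in the caddy

ROBOT

A 6-joint arm with a two-finger parallel gripper is mounted at the origin on the work surface. World frame = base frame: x ahead of the robot, y to its left, z up, the work surface at z = 0. Lengths are in m, angles in rad, forces in N, time in s.
With the tool pointing down it reaches from about 0.35 to 0.975 m from the base axis. Payload 17.4 kg.
Tool frame: the origin (TCP) lies between the finger pads; the fingertips stand r.tcp_to_tips ahead of it and the grasp point (between the pads) lies 6 mm ahead of it (r.tcp_to_tips is the distance from the TCP to the fingertips, in m); z points along the fingers, y is the line along which they close (so a half turn about z gives the same grasp; the last joint's range is limited). The gripper opens to 85 mm and grips with 20 to 120 N. Pads are 22 mm wide; open, the fingers measure 114 mm over their backs; the gripper's body (76 mm by 85 mm) begins 54 mm behind the grasp point. The pads swing forward as they close: fully open they stand 13 mm farther back than shut.
Start: joints at [-1.215, 0.116, 1.442, -0, 1.584, -0.038], TCP at [0.259, -0.623, 0.256] pointing down, gripper open.
Joint ranges: [-2.83, 2.83], [-0.83, 2.19], [0.07, 2.5], [-1.14, 4.28], [0.01, 3], [-2.97, 2.97]. Speed limits (rad/s): [1.89, 1.89, 2.22, 3.14, 3.14, 3.14].

INTERFACE

Orientations are given as a unit quaternion [w, x, y, z].
In Python, from workcell import r, imaging, models gives the robot as it stands.
- The arm moves only by the shell command python3 -m jog 'ROWS' [OPENING] [FORCE]. ROWS is text: rows parted by semicolons, each of 6 numbers parted by spaces: the shift along the world's x, y, z in mm, then the turn, a rotation vector about the world's x, y, z in rad. In form: dx dy dz wx wy wz; .... A call has 1 to 12 rows; each row is the pose to reach, as a shift and turn from the pose commanded when the call began; what a row does not reach only later rows make up. A row lasts 1/10 s, in which the tool goes at most 50 mm and 8.59 degrees, less where a joint would pass 70% of its speed; a pose out of reach is approached as far as the arm can. A call with a gripper value outside its range is refused whole. OPENING is the closure, from 0 (fully open) to 1 (shut), set as the call begins (- or left out, the last holds). The fingers move at their own pace and stop on an object; FORCE is the grip in N (left out, the last holds). Time passes only in rows, so rows that repeat a pose let the fingers close. It gives the time, the measured TCP pose, the force, the opening and the grip force at its end, in the units of the state.
- r.get_obs(): the state, without advancing time (a new reading comes with each control period).
- imaging.grab_frame(name): name is "scene" or "top"; returns a dict with "image" (420x560x3 uint8, red, green, blue), "camera_matrix" (3x3 intrinsics, pixels), "camera_from_world" (4x4, takes a point from world to camera coordinates). Camera axes: x right, y down, z forward; pixel columns grow to the right and rows downward; lengths in m; the calibration is good to about 2 mm. A picture is of the moment at which its call begins. There is no depth.
- r.job_done(): hands the job in; it is judged then, once.
Trained networks look in a picture, given as the dict that the camera call returned (one of the last four; its "shot" number tells which), for a name from the list of things; names that differ only in an ending like _2 or _b are one class to them, and where a whole thing is asked for, a point or a joint stands for the part that bears it (a point fixed in the world has none). Each returns a list of dicts, best first, with "confidence" (0 to 1); they miss things now and then, are a little off and sometimes report something else, mostly with a low value. They report only what shows in the picture. A call takes as long as a camera call.
- models.find_in(query, picture): "position" ([column, row] in pixels, amid what is visible of it).
- models.place_of(query, picture): "position" ([column, row] in pixels: a listed point, or the origin of a listed thing).
The state is a dict: "time": time; "joints": joint angles; "qvel": joint speeds; "effort": joint torques, N m; "tcp_pos": TCP position; "tool_rot": TCP orientation; "wrist_force": force on the tool from outside, world axes, zero at the start; "ft_torque": the same for the moment, N m; "width": finger opening in m; "grasp_force": force on a finger pad.
Only numpy, scipy, OpenCV 4.12 (cv2) and the standard library are available. Lean on these libraries where they do the work, as an engineer would, in place of code of your own. Each camera call takes 0.05 s, during which the arm holds its last target. There are 200 camera calls.

TASK

The balcony table is about to be sprayed and wiped: lift the loose cap off the taller of the two spray cans and set it down, open end down just as it came off, in the round cup on the caddy's upper tier, letting go only once it is down in the cup. Leave the tall can standing where it is, and leave the short can, its cap, the glass and the dish alone.

Things in the scene. Friction and masses are not known exactly. Their poses are not given: they have to be found in the camera images.
- can_tall: The taller spray can: an upright bare-metal cylinder 56 mm across whose flat shoulder is 130 mm high; above it a neck 42 mm across and 12 mm high, then a white nozzle 18 mm across, its top 34 mm above the shoulder. Loose, about 0.25 kg. Origin: centre of the underside; z up.
- can_tall_shoulder (a point): Point on the tall can's axis at shoulder height, 130 mm above the can's underside.
- cap_tall: The loose white plastic cap of the tall can: a round cup turned open end down, 56 mm outside diameter, 70 mm high, walls and top 3 mm, about 30 g. It starts resting on the can's shoulder around the neck (about 4 mm play all round), its flat top 200 mm above the table. Origin: centre of its lower, open rim; z points to its closed top.
- can_short: The shorter, wider spray can, to be left alone: 66 mm across, shoulder 75 mm high, neck and nozzle above hidden by its cap. Loose. Origin: centre of the underside.
- cap_short: The white cap of the short can, to be left alone: 66 mm diameter, 45 mm high, resting on its can (top 120 mm above the table). Origin: centre of its lower rim.
- caddy: Grey plastic two-tier caddy, fixed. Lower tray 150 (x) by 230 (y) by 45 mm high, centred on the origin. Upper tray 100 by 230 mm on four posts, centred 25 mm to +x, underside 100 mm and rim 129 mm above the table; the round cup is in its -y end, flat dominoes in the other. Origin: centre of the underside; x to the back, y along the length.
- cup_floor (a point): Centre of the inner floor of the caddy's round cup, 106 mm above the table, 25 mm to +x and 64 mm to -y of the caddy's origin in the caddy's own axes. The cup is 76 mm inside diameter, 84 mm outside; its rim is 24 mm above this floor (130 mm above the table).
- glass: Empty short drinking glass, 74 mm across the rim, 80 mm high, a bystander. Origin: centre of the underside.
- dish: Ceramic dish 124 mm across, 35 mm high, a bystander. Origin: centre of the underside.

How it is judged:
By the outcome, as a careful person would: the job done as asked, in the order asked, and still so for the second after the job is handed in, with the robot touching nothing.
It also fails if it takes over 35 s, if anything falls off the work surface, if the arm or the gripper's body presses on something with over 40 N, if the wrist force passes 120 N, or if a joint passes its speed limit or range.

## Working session

There is one attempt and no reset: what is moved stays moved. The work goes in short steps, Python scripts to look and compute and a shell command to move; the robot and the scene stay as the last step left them, time stands still between calls to the robot, and variables do not carry over. Pictures are saved under pics/ and viewed, at most 10 in all, crops included, and the job is handed in when it is done.

```bash
mkdir -p pics; cat > h.py <<'E'
import numpy as np, cv2
from workcell import r, imaging, models
def ray(f,p):
    K=np.array(f["camera_matrix"]);T=np.array(f["camera_from_world"]);R=T[:3,:3]
    d=R.T@np.linalg.inv(K)@[p[0],p[1],1]; return -R.T@T[:3,3],d
def at_z(f,p,z):
    c,d=ray(f,p); return c+d*(z-c[2])/d[2]
def tri(a,pa,b,pb):
    c1,d1=ray(a,pa);c2,d2=ray(b,pb)
    s=np.linalg.lstsq(np.c_[d1,-d2],c2-c1,rcond=None)[0]
    x,y=c1+s[0]*d1,c2+s[1]*d2; return (x+y)/2,np.linalg.norm(x-y)
def proj(f,X):
    T=np.array(f["camera_from_world"]);q=np.array(f["camera_matrix"])@(T[:3,:3]@X+T[:3,3]); return q[:2]/q[2]
E
cat > m.py <<'E'
from h import *
np.set_printoptions(precision=4,suppress=True)
F={n:imaging.grab_frame(n) for n in("scene","top")}
for n in F: cv2.imwrite(f"pics/{n}0.png",F[n]["image"][:,:,::-1]); print(n,"cam",ray(F[n],(0,0))[0])
Z=dict(can_tall=0,can_tall_shoulder=.13,cap_tall=.13,can_short=0,cap_short=.075,caddy=0,cup_floor=.106,glass=0,dish=0)
for q,z in Z.items():
    for n,f in F.items():
        for d in models.place_of(q,f)[:2]: print(q,n,np.round(d["position"],1),round(d["confidence"],2),at_z(f,d["position"],z))
o=r.get_obs();print(o["tcp_pos"],o["tool_rot"],o["width"],r.tcp_to_tips,o["time"])
E
python3 m.py
```

```text
scene cam [ 1.4492 -0.0128  0.9941]
top cam [ 0.5349 -0.0226  0.9077]
can_tall scene [177.4 197.6] 0.57 [ 0.479  -0.3077  0.    ]
can_tall_shoulder scene [173.1 162.9] 0.75 [ 0.4888 -0.2985  0.13  ]
can_tall_shoulder top [426.8 257.2] 0.61 [ 0.4827 -0.3098  0.13  ]
cap_tall scene [173.1 162.5] 0.62 [ 0.4873 -0.2988  0.13  ]
cap_tall top [427.6 259.2] 0.68 [ 0.4788 -0.3112  0.13  ]
cap_tall top [427.1 256.2] 0.2 [ 0.4846 -0.3105  0.13  ]
can_short scene [277.5 206.2] 0.75 [ 0.5021 -0.0453  0.    ]
can_short scene [171.8 162.6] 0.22 [ 0.3431 -0.3454  0.    ]
cap_short scene [278.7 181.9] 0.65 [ 0.4902 -0.0426  0.075 ]
cap_short top [289.8 247.3] 0.84 [ 0.5069 -0.0488  0.075 ]
caddy scene [372.2 230.2] 0.69 [0.5767 0.1903 0.    ]
caddy top [182.9 218.5] 0.63 [0.5755 0.1873 0.    ]
cup_floor scene [357.4 210.4] 0.96 [0.6108 0.1403 0.106 ]
cup_floor top [196.8 195.9] 0.95 [0.6151 0.1345 0.106 ]
glass scene [271.4 263.1] 0.93 [ 0.6859 -0.0537  0.    ]
glass top [287.8 165.6] 0.87 [ 0.6892 -0.0519  0.    ]
dish top [403.5 164.5] 0.73 [ 0.6848 -0.3148  0.    ]
dish top [285.  250.2] 0.65 [ 0.4982 -0.0402  0.    ]
[ 0.259  -0.6233  0.2563] [-0.      0.9807  0.1956  0.    ] 0.0851094612315156 0.025 1.0
```

View pics/scene0.png

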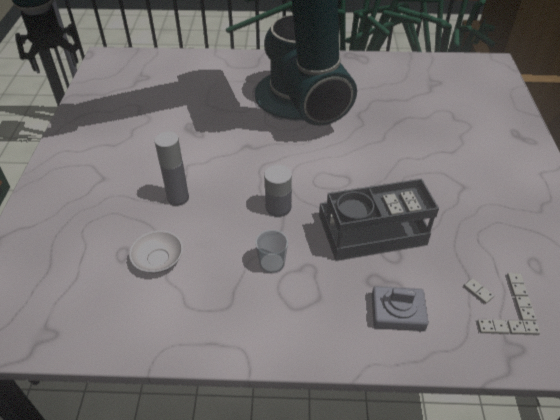

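View pics/top0.png

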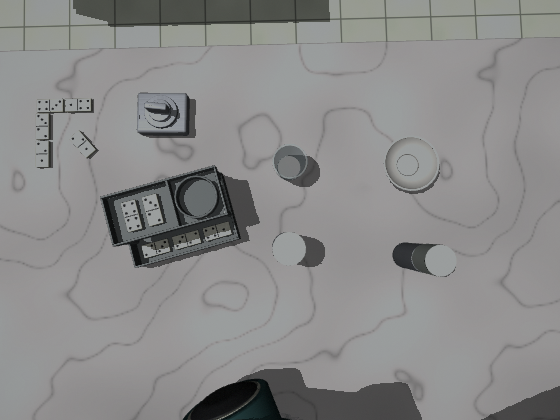

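The scene view shows the tall can with its cap top at about (168,138), the short can at (278,180), the glass at (272,250), the dish at (155,252) and the cup in the near-left part of the caddy at (355,207). The top view shows the tall cap at (440,260) and the cup at (198,197). Next I'll refine the cap-top and cup-rim centres by image fitting.

```bash
cat > fit.py <<'E'
from h import *
np.set_printoptions(precision=4,suppress=True)
f=imaging.grab_frame("top"); g=cv2.cvtColor(f["image"],cv2.COLOR_RGB2GRAY)
s=imaging.grab_frame("scene"); gs=cv2.cvtColor(s["image"],cv2.COLOR_RGB2GRAY)
def circ(g,x,y,w,rr,p2=12):
    c=cv2.resize(g[y-w:y+w,x-w:x+w],None,fx=4,fy=4,interpolation=cv2.INTER_CUBIC)
    h=cv2.HoughCircles(c,cv2.HOUGH_GRADIENT_ALT if 0 else cv2.HOUGH_GRADIENT,1,20,param1=100,param2=p2,minRadius=rr[0]*4,maxRadius=rr[1]*4)
    return [] if h is None else [(x-w+(a+.5)/4-.5,y-w+(b+.5)/4-.5,q/4) for a,b,q in h[0][:3]]
px=f["camera_matrix"][0][0]; print("expected cap r",px*.028/.708,"cup rim r",px*.042/.778,px*.038/.778)
for a in circ(g,440,260,30,(12,22)): print("cap",np.round(a,1),at_z(f,a[:2],.2))
for a in circ(g,198,197,40,(17,30)): print("cup",np.round(a,1),at_z(f,a[:2],.13))
big=lambda g,x,y,w:cv2.resize(g[y-w:y+w,x-w:x+w],(400,400),interpolation=cv2.INTER_CUBIC)
cv2.imwrite("pics/crop1.png",np.vstack([np.hstack([big(g,440,260,35),big(g,198,197,35)])]))
cv2.imwrite("pics/crop1s.png",np.hstack([big(gs,170,150,35),big(gs,356,206,35)]))
# triangulate
P=models.place_of
for q in("can_tall_shoulder","cap_tall","cup_floor"):
    a,b=P(q,f),P(q,s)
    if a and b: print(q,tri(f,a[0]["position"],s,b[0]["position"]))
for th in(np.linspace(0,0,1)):
  for X in([.481,-.31,.2],[.613,.137,.13]): print(X,proj(f,np.array(X)),proj(s,np.array(X)))
E
python3 fit.py
```

```text
expected cap r 15.952924550918747 cup rim r 21.776357163336385 19.702418385875777
cap [441.2 260.   16.6] [ 0.4818 -0.309   0.2   ]
cap [426.2 258.   15.5] [ 0.486  -0.2829  0.2   ]
cap [436.8 262.2  19. ] [ 0.4781 -0.3009  0.2   ]
cup [195.  196.2  21.3] [0.6121 0.1333 0.13  ]
cup [202.5 193.2  24.9] [0.6175 0.1187 0.13  ]
cup [198.8 201.5  25.7] [0.6017 0.1262 0.13  ]
can_tall_shoulder (array([ 0.4822, -0.3057,  0.1327]), np.float64(0.0032198111503861514))
cap_tall (array([ 0.4737, -0.3129,  0.1209]), np.float64(0.0012598093217508172))
cup_floor (array([0.6155, 0.138 , 0.0986]), np.float64(0.008287209289518899))
[0.481, -0.31, 0.2] [441.8346 260.4503] [164.4697 138.1685]
[0.613, 0.137, 0.13] [193.0887 195.8237] [357.1153 203.7463]
```

View pics/crop1.png

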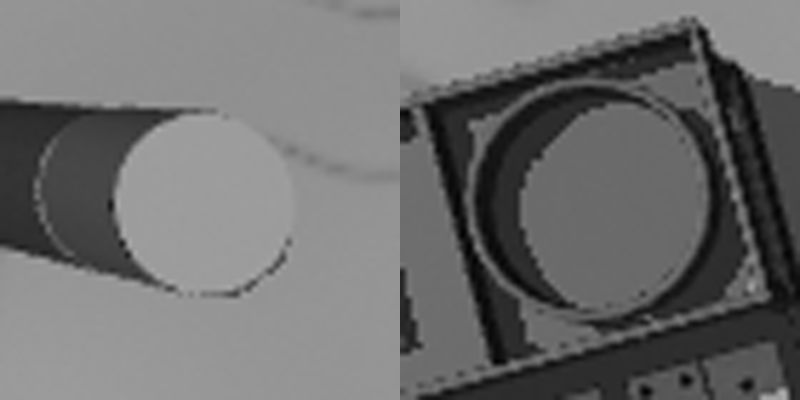

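View pics/crop1s.png

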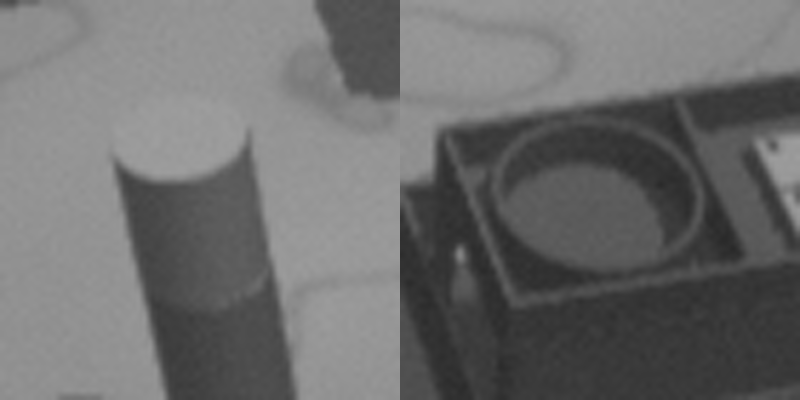

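Cap top is at about (440.8,260.5) in the top view and (166.3,138.7) in the scene view, which puts its axis near (0.481,-0.3075). The cup rim is at about (196.2,196.8) and (354.9,204.3), which puts its centre near (0.611,0.132). I'll move above the cap now.

```bash
python3 -m jog '20 30 40 0 0 0; 50 70 40 0 0 0; 75 107 40 0 0 0; 100 142 40 0 0 0; 125 178 40 0 0 0; 150 213 40 0 0 0; 175 249 40 0 0 0; 200 284 40 0 0 0; 222 316 40 0 0 0; 222 316 40 0 0 0; 222 316 40 0 0 0' 0
python3 - <<'E'
from h import *
f=imaging.grab_frame("top");s=imaging.grab_frame("scene")
print(r.get_obs()["tcp_pos"])
b=lambda g,x,y,w:cv2.resize(g["image"][y-w:y+w,x-w:x+w,::-1],(400,400),interpolation=cv2.INTER_CUBIC)
cv2.imwrite("pics/a2.png",np.hstack([b(f,430,260,60),b(s,170,140,60)]))
E
```

```text
time: 2.5
tcp_pos: [0.4813, -0.3068, 0.2964]
tool_rot: [0.0, 0.981, 0.196, -0.0]
wrist_force: [-0.2, -0.6, -0.3]
width: 0.0853
grasp_force: 0.0
[ 0.48063658 -0.30790389  0.29634194]
```

View pics/a2.png

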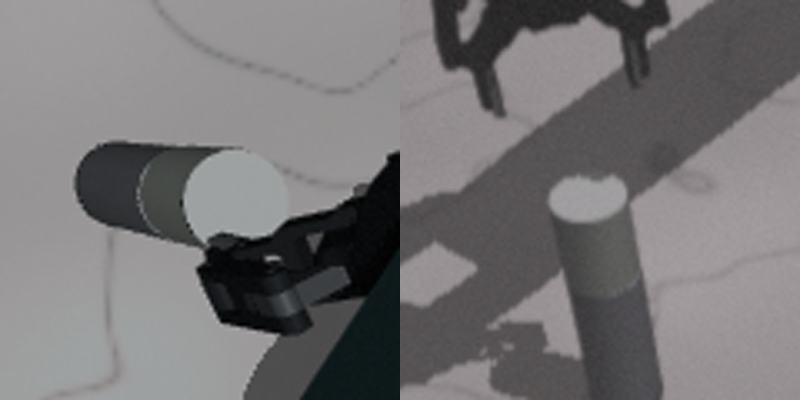

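The can axis at crop (588,200), extended upward, passes through the midpoint of the fingertips at (569,100), so the alignment is good. Descend and close gently.

```bash
python3 -m jog '0 0 -25 0 0 0; 0 0 -50 0 0 0; 0 0 -70 0 0 0; 0 0 -85 0 0 0; 0 0 -96 0 0 0; 0 0 -106 0 0 0; 0 0 -106 0 0 0; 0 0 -106 0 0 0' 0
python3 - <<'E'
from h import *
f=imaging.grab_frame("top");s=imaging.grab_frame("scene")
print(r.get_obs()["tcp_pos"])
b=lambda g,x,y,w:cv2.resize(g["image"][y-w:y+w,x-w:x+w,::-1],(400,400),interpolation=cv2.INTER_CUBIC)
cv2.imwrite("pics/a3.png",np.hstack([b(f,430,260,60),b(s,170,140,60)]))
E
```

```text
time: 3.4
tcp_pos: [0.4811, -0.3075, 0.1909]
tool_rot: [0.0, 0.981, 0.196, 0.0]
wrist_force: [-0.1, 0.5, 0.0]
width: 0.0857
grasp_force: 0.0
[ 0.4812436  -0.30751464  0.19121464]
```

View pics/a3.png

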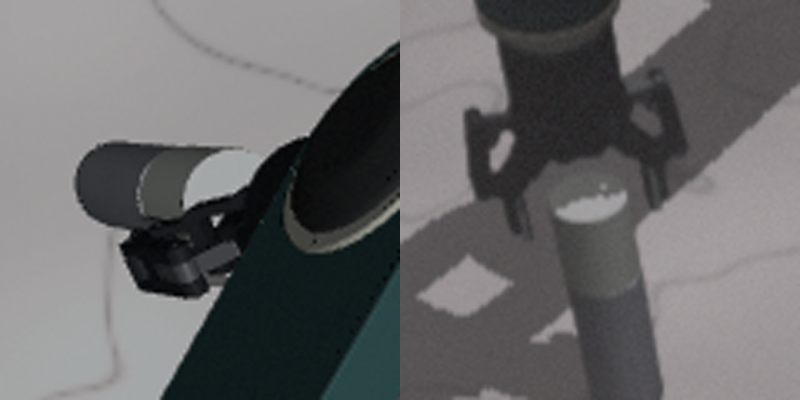

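The fingers straddle the cap evenly: tips at (522,235) and (657,205), with the cap axis at about 592. Close.

```bash
python3 -m jog '0 0 0 0 0 0;0 0 0 0 0 0;0 0 0 0 0 0;0 0 0 0 0 0;0 0 0 0 0 0;0 0 0 0 0 0;0 0 0 0 0 0;0 0 0 0 0 0;0 0 0 0 0 0;0 0 0 0 0 0' 1 30
```

```text
time: 4.5
tcp_pos: [0.4812, -0.3074, 0.1909]
tool_rot: [0.0, 0.981, 0.196, 0.0]
wrist_force: [-0.6, 0.1, 5.9]
width: 0.0557
grasp_force: 32.2
```

```bash
python3 -m jog '0 0 4 0 0 0;0 0 10 0 0 0;0 0 18 0 0 0;0 0 28 0 0 0;0 0 40 0 0 0;0 0 55 0 0 0;0 0 70 0 0 0;0 0 85 0 0 0;0 0 95 0 0 0;0 0 95 0 0 0;0 0 95 0 0 0'
python3 - <<'E'
from h import *
f=imaging.grab_frame("top");s=imaging.grab_frame("scene")
b=lambda g,x,y,w:cv2.resize(g["image"][y-w:y+w,x-w:x+w,::-1],(400,400),interpolation=cv2.INTER_CUBIC)
cv2.imwrite("pics/a4.png",np.hstack([b(f,430,260,60),b(s,170,140,60)]))
E
```

```text
time: 5.6
tcp_pos: [0.4809, -0.3073, 0.285]
tool_rot: [-0.0, 0.981, 0.196, -0.0]
wrist_force: [-0.7, 0.3, -0.1]
width: 0.0552
grasp_force: 31.9
```

View pics/a4.png

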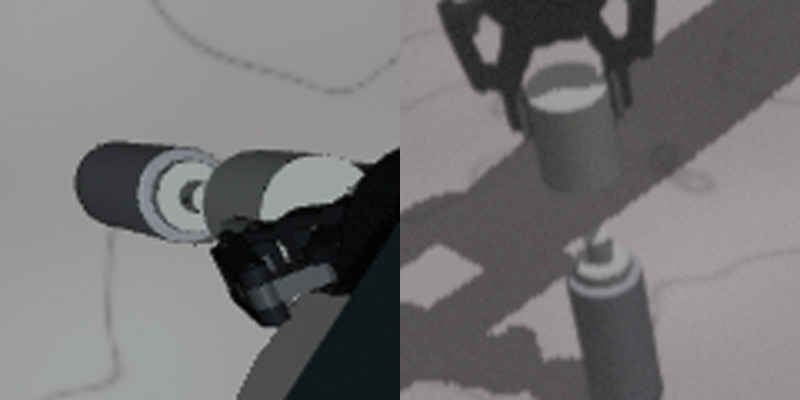

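The cap is free and level in the gripper at crop (570,130). The can is still standing with its nozzle bared at (598,250). Carry it to the cup.

```bash
python3 -m jog '5 18 0 0 0 0;15 52 0 0 0 0;28 95 0 0 0 0;41 138 0 0 0 0;54 181 0 0 0 0;67 224 0 0 0 0;80 267 0 0 0 0;93 310 0 0 0 0;106 353 0 0 0 0;118 395 0 0 0 0;126 425 0 0 0 0;130 439 0 0 0 0'
python3 -m jog '0 0 -5 0 0 0;0 0 -15 0 0 0;0 0 -30 0 0 0;0 0 -40 0 0 0;0 0 -45 0 0 0;0 0 -45 0 0 0;0 0 -45 0 0 0'
python3 - <<'E'
from h import *
f=imaging.grab_frame("top");s=imaging.grab_frame("scene")
b=lambda g,x,y,w:cv2.resize(g["image"][y-w:y+w,x-w:x+w,::-1],(400,400),interpolation=cv2.INTER_CUBIC)
cv2.imwrite("pics/a5.png",np.hstack([b(f,198,197,50),b(s,355,190,50)]))
E
```

```text
time: 6.9
tcp_pos: [0.6111, 0.134, 0.2842]
tool_rot: [-0.0, 0.98, 0.197, -0.001]
wrist_force: [0.5, -1.6, -0.8]
width: 0.0554
grasp_force: 31.9
time: 7.6
tcp_pos: [0.6111, 0.1314, 0.2407]
tool_rot: [-0.0, 0.981, 0.195, 0.0]
wrist_force: [-0.9, 0.8, -1.5]
width: 0.0553
grasp_force: 31.9
```

View pics/a5.png

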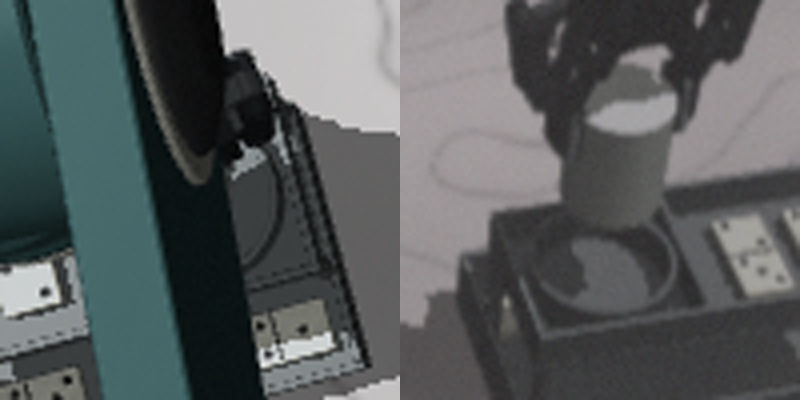

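The cap's bottom centre is at about (612,212) and the cup rim centre at about (605,268). That fits being directly above, given the outward lean of verticals in this view. Lower slowly.

```bash
python3 -m jog '0 0 -15 0 0 0;0 0 -30 0 0 0;0 0 -40 0 0 0;0 0 -48 0 0 0;0 0 -54 0 0 0;0 0 -59 0 0 0;0 0 -63 0 0 0;0 0 -66 0 0 0;0 0 -69 0 0 0;0 0 -69 0 0 0'
python3 - <<'E'
from h import *
s=imaging.grab_frame("scene")
b=lambda g,x,y,w:cv2.resize(g["image"][y-w:y+w,x-w:x+w,::-1],(500,500),interpolation=cv2.INTER_CUBIC)
cv2.imwrite("pics/a6.png",b(s,355,190,50))
E
```

```text
time: 8.7
tcp_pos: [0.6109, 0.1316, 0.171]
tool_rot: [-0.0, 0.981, 0.196, -0.0]
wrist_force: [-0.5, 0.2, 0.3]
width: 0.0556
grasp_force: 31.9
```

View pics/a6.png

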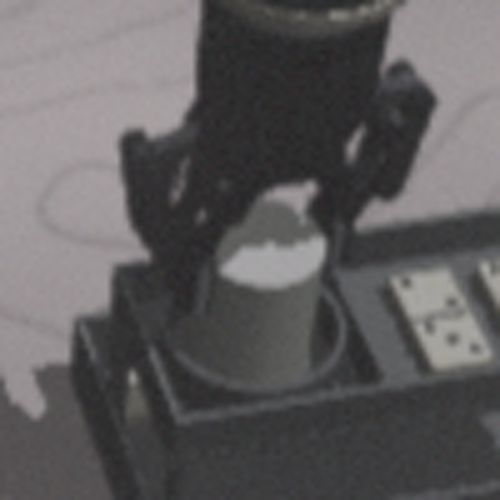

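The cap is inside the cup rim at about (265,330), with gaps on both sides and no contact force. Lower the last few millimetres to touch the floor.

```bash
python3 -m jog '0 0 -1 0 0 0;0 0 -2 0 0 0;0 0 -3 0 0 0;0 0 -4 0 0 0;0 0 -4 0 0 0'
```

```text
time: 9.25
tcp_pos: [0.6109, 0.1316, 0.1671]
tool_rot: [-0.0, 0.981, 0.196, -0.0]
wrist_force: [-0.7, -1.1, -0.0]
width: 0.0558
grasp_force: 31.9
```

```bash
python3 -m jog '0 0 -1 0 0 0;0 0 -1 0 0 0;0 0 -1 0 0 0'; python3 -m jog '0 0 -1 0 0 0;0 0 -1 0 0 0;0 0 -1 0 0 0'
```

```text
time: 9.55
tcp_pos: [0.6111, 0.1317, 0.167]
tool_rot: [-0.0, 0.981, 0.196, 0.0]
wrist_force: [-1.8, 0.9, 5.1]
width: 0.0553
grasp_force: 32.3
time: 9.85
tcp_pos: [0.6112, 0.1318, 0.167]
tool_rot: [-0.0, 0.981, 0.196, 0.001]
wrist_force: [-5.4, -0.4, 13.5]
width: 0.0553
grasp_force: 33.0
```

Floor contact is felt at 5 N, rising to 13 N. Ease off 1 mm, release and retreat.

```bash
python3 -m jog '0 0 1 0 0 0;0 0 1 0 0 0'; python3 -m jog '0 0 0 0 0 0;0 0 0 0 0 0;0 0 0 0 0 0;0 0 0 0 0 0;0 0 0 0 0 0;0 0 0 0 0 0;0 0 0 0 0 0;0 0 0 0 0 0' 0
python3 -m jog '0 0 5 0 0 0;0 0 15 0 0 0;0 0 30 0 0 0;0 0 60 0 0 0;0 0 100 0 0 0;0 0 130 0 0 0;-40 -20 130 0 0 0;-80 -50 130 0 0 0;-120 -90 130 0 0 0;-150 -130 130 0 0 0;-150 -130 130 0 0 0;-150 -130 130 0 0 0'
python3 - <<'E'
from h import *
f=imaging.grab_frame("top");s=imaging.grab_frame("scene")
b=lambda g,x,y,w:cv2.resize(g["image"][y-w:y+w,x-w:x+w,::-1],(400,400),interpolation=cv2.INTER_CUBIC)
cv2.imwrite("pics/a7.png",np.hstack([b(f,198,197,50),cv2.resize(s["image"][80:290,110:390,::-1],(400,400))]))
E
```

```text
time: 10.05
tcp_pos: [0.6112, 0.1317, 0.167]
tool_rot: [-0.0, 0.981, 0.196, 0.0]
wrist_force: [-2.2, 0.6, 6.7]
width: 0.0552
grasp_force: 32.5
time: 10.85
tcp_pos: [0.611, 0.1317, 0.1663]
tool_rot: [-0.0, 0.981, 0.196, -0.0]
wrist_force: [-1.2, -0.2, -0.1]
width: 0.0858
grasp_force: 0.0
time: 12.05
tcp_pos: [0.4605, 0.0009, 0.2981]
tool_rot: [0.0, 0.981, 0.195, 0.001]
wrist_force: [0.4, 0.1, -0.4]
width: 0.0852
grasp_force: 0.0
```

View pics/a7.png

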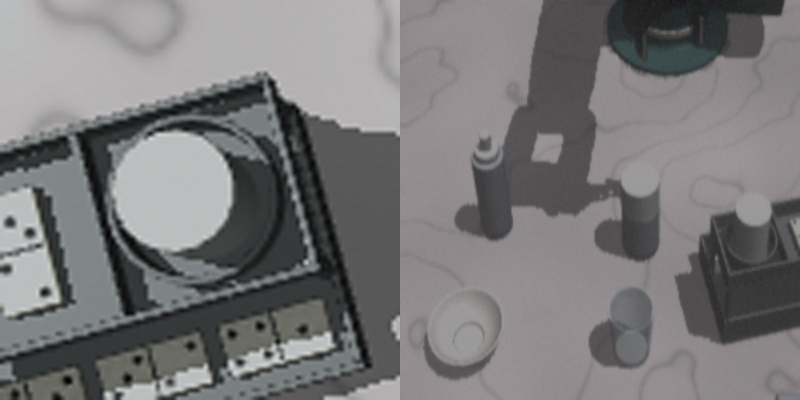

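The cap stands upright in the cup (top view (172,190), scene view (752,235)). The tall can, short can, glass and dish look unmoved.

```bash
python3 -c "
from workcell import r
print(r.job_done())"
```

```text
the job is handed in; nothing more can be done
None
```

The tall can's cap now stands open end down in the caddy's round cup, released only after it touched the cup floor; the tall can is still standing, the other items look undisturbed, and the job is handed in.

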